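Pin the film guide plate onto the feed deck

TASK

Refit the film guide plate to the processor's feed deck: lower it, without dropping it, over the locking post and the dowel so that it lies flat on the rails and its edge holds down the presence-switch lever. Then take the hitch pin from its rest, push it through the cross hole of the post right up to its shoulder with its loop still open, and swing the sprung loop over the post's end until it is fully shut. Leave the other things on the bench where they are.

Things in the scene. Friction and masses are not known exactly. Their poses are not given: they have to be found in the camera images.
- deck: Feed deck, fixed: low cream housing 240 x 130 mm, 30 mm high; origin at the centre of its underside, x along its length (post end +x), z up. Two rails along x at y = +-40 mm, tops 42 mm above the bench, carry the plate. With the plate home, plate and deck have the same x, y and yaw (play about 6 mm each way), the handle's centre 86 mm above the bench.
- post_top (a point): Top centre of the deck's steel locking post: 28 mm (deck x) by 20 mm (deck y), at deck x = 62, y = 0, top 108 mm above the bench.
- dowel_top (a point): Top of the deck's round steel dowel: 12 mm thick, tapered tip, at deck x = -70, y = 0, top 56 mm above the bench.
- cross_hole (a point): Centre of the post's round 13 mm cross hole, which runs right through the post along the deck's y axis (20 mm long, post faces at 10 mm either side), 84 mm above the bench, 24 mm below the post's top; axes as the deck. The pin may enter from either side.
- switch_lever (a joint): Hinged lever of the presence switch, 40 mm long with a black roller, rising from the switch towards the plate's place; 0 = free (roller 54 mm above the bench), about 0.42 when held down by the plate at home. Weak spring, about 1 N at the roller.
- lever_roller (a point): Centre of the switch lever's roller.
- plate_handle (a point): Centre of the bar handle of the loose aluminium film guide plate (about 0.3 kg), flat on the bench at the start; x along the plate (hole end +x), z up. Bar 46 mm long (x), 12 mm wide, 14 mm high, centre 44 mm above the plate's underside, a leg at each end. Plate 180 x 90 x 8 mm, its centre 15 mm in +x of the handle's. 55 mm in -x of the handle: a 26 x 24 mm slot for the dowel.
- plate_hole (a point): Centre of the plate's rectangular hole for the post, 40 mm (x) by 32 mm (y), at the plate's underside, 77 mm in +x of the handle; a grey collar 54 x 46 mm round it rises 20 mm above the plate. Axes as the plate.
- pin_rest: Fixed grey stand for the pin, base 90 x 60 mm, two notched saddles carry the pin level with its axis 50 mm above the bench; x as the pin's. Origin on the bench below the pin's shoulder.
- pin_grip (a point): Centre of the square grip of the loose steel hitch pin (about 0.14 kg, 136 mm long); x along the pin to its tip, z up. Grip 16 x 16 mm, 40 mm long, free on all sides in the rest. Then in +x: head block 20 x 20 mm from 19 to 43 mm (its front face at 43 is the shoulder), round shank 10 mm thick, tapered tip ending at 116 mm. Lifts straight up from the rest.
- pin_neck (a point): Point on the shank's axis 10 mm ahead of the shoulder (53 mm in +x from the grip's centre); it coincides with the centre of the cross hole when the pin is fully home. Axes as the pin.
- pin_loop (a joint): Angle of the pin's sprung wire loop: 0 shut (along the shank), 1.2 fully open (raised). A U of 5 mm wire, 39 mm wide inside, 62 mm from hinge to bar; hinge across the pin, 8 mm behind the shoulder, 8 mm above its axis. Its sprung hinge is stiff: the loop stays at the angle where it is left, open or shut; about 0.5 N on the bar swings it.
- loop_bar (a point): Middle of the loop's cross bar (the end that goes over the post).
- cartridge_a: Film cartridge, bystander, 25 mm wide, 49 mm high, upright; origin at its foot.
- cartridge_b: Another film cartridge, the same.
- tank: Black developing tank, bystander, 84 mm wide, 118 mm high; origin at its foot.
- bottle: Amber bottle, bystander, 72 mm wide, 170 mm high; origin at its foot.
- loupe: Black loupe, bystander, 48 mm wide, 46 mm high; origin at its foot.
- beaker: White plastic beaker, bystander, 72 mm wide, 85 mm high; origin at its foot.
- reel: White film reel lying flat, bystander, 90 mm wide, 46 mm high; origin at its foot.
There are look-alikes about, which are no part of the job. Of the things like the part that bears pin_grip, leave any that is green; of the rest the larger one is meant.

How it is judged:
By the outcome, as a careful person would: the job done as asked, in the order asked, and still so for the second after the job is handed in, with the robot touching nothing.
It also fails if it takes over 67 s, if anything falls off the work surface, if the arm or the gripper's body presses on something with over 40 N, if the wrist force passes 120 N, or if a joint passes its speed limit or range.

ROBOT

A 6-joint arm with a two-finger parallel gripper is mounted at the origin on the work surface. World frame = base frame: x ahead of the robot, y to its left, z up, the work surface at z = 0. Lengths are in mm, angles in rad, forces in N, time in s.
With the tool pointing down it reaches from about 325 to 850 mm from the base axis. Payload 15.5 kg.
Tool frame: the origin (TCP) lies at the very end of the fingers, on their centre line; the grasp point (between the pads) lies 19 mm behind it; z points along the fingers, y is the line along which they close (so a half turn about z gives the same grasp; the last joint's range is limited). The gripper opens to 91 mm and grips with 3 to 60 N. Pads are 32 mm wide; open, the fingers measure 118 mm over their backs; the gripper's body (76 mm by 178 mm) begins 60 mm behind the grasp point.
Start: joints at [-0.096, 0.494, 1.345, -0, 1.302, -0.096], TCP at [625.001, 0.003, 213.915] pointing down, gripper open.
Joint ranges: [-2.91, 2.91], [-0.82, 2.16], [0.22, 2.67], [-1.22, 4.37], [0.12, 2.79], [-3.08, 3.08]. Speed limits (rad/s): [1.89, 1.89, 2.57, 3.01, 3.01, 3.01].

INTERFACE

Orientations are given as a rotation vector (axis times angle).
In Python, from station import monitor, vision, ticket, nets gives the robot as it stands.
- The arm moves only by the shell command python3 -m crank 'ROWS'. ROWS is JSON, a list that holds one entry, the list of rows, each a list of 5 numbers: the shift along the tool's x, y, z in cm, then the turn about the tool's z in rad, then the closure, from 0 (fully open) to 1 (shut). In form: [[[tx, ty, tz, turn, grip], ...]]. A call has 1 to 8 rows; each row is the pose to reach, as a shift and turn from the pose commanded when the call began, along the tool's axes at that moment; what a row does not reach only later rows make up. A row lasts 1/12 s, in which the tool goes at most 41.7 mm and 7.16 degrees, less where a joint would pass 70% of its speed; a pose out of reach is approached as far as the arm can. A call with a gripper value outside its range is refused whole. The fingers move at their own pace and stop on an object; the grip force is fixed at half the most. Time passes only in rows, so rows that repeat a pose let the fingers close. It gives the time, the measured TCP pose, the force, the opening and the grip force at its end, in the units of the state.
- monitor.read_state(): the state, without advancing time (a new reading comes with each control period).
- vision.get_image(name): name is "scene" or "side" or "wrist"; returns (picture, depth): 384x512x3 uint8, red, green, blue; 384x512 float32, mm along the optical axis (not along the pixel's ray), 0 where there is no reading.
- vision.camera_model(name): a dict with "fx", "fy", "cx", "cy" (pixels), "world_from_camera" (4x4, takes a point from camera to world coordinates). Camera axes: x right, y down, z forward; pixel columns grow to the right and rows downward; lengths in mm; the calibration is good to about 2 mm. A picture is of the moment at which its call begins: read the wrist's pose just before it. camera_model takes no time and is no camera call; for the wrist camera it gives the pose at the moment of the call.
- ticket.close_job(): hands the job in; it is judged then, once.
Trained networks look in the newest picture that a camera, given by its name, has taken for a name from the list of things; names that differ only in an ending like _2 or _b are one class to them, and where a whole thing is asked for, a point or a joint stands for the part that bears it (a point fixed in the world has none). Each returns a list of dicts, best first, with "score" (0 to 1); they miss things now and then, are a little off and sometimes report something else, mostly with a low value. They report only what shows in the picture. A call takes as long as a camera call. They do not tell look-alikes from the thing itself.
- nets.outline_of(camera, label): "region" (384x512 bool, what is visible of it) and "point" ([row, column] in pixels, amid what is visible of it).
- nets.pinpoint(camera, label): "point" ([row, column] in pixels: a listed point, or the origin of a listed thing).
The state is a dict: "time": time; "joints": joint angles; "dq": joint speeds; "tau": joint torques, N m; "tool_pos": TCP position; "eef_rot": TCP orientation; "wrist_force": force on the tool from outside, world axes, zero at the start; "moment": the same for the moment, N m; "grip_width": finger opening in mm; "grip_force": force on a finger pad.
Only numpy, scipy, OpenCV 4.12 (cv2) and the standard library are available. Lean on these libraries where they do the work, as an engineer would, in place of code of your own. Each camera call takes 0.05 s, during which the arm holds its last target. There are 200 camera calls.

## Working session

There is one attempt and no reset: what is moved stays moved. The work goes in short steps, Python scripts to look and compute and a shell command to move; the robot and the scene stay as the last step left them, time stands still between calls to the robot, and variables do not carry over. Pictures are saved under pics/ and viewed, at most 10 in all, crops included, and the job is handed in when it is done.

```bash
ls; mkdir -p pics; cat > h.py <<'E'
import numpy as np, cv2
from station import monitor, vision, ticket, nets
def save(im,n): cv2.imwrite(n,im[:,:,::-1])
def unproj(cam,p,d):
    m=vision.camera_model(cam); r,c=p
    q=np.array([(c-m['cx'])*d/m['fx'],(r-m['cy'])*d/m['fy'],d,1]); return (np.array(m['world_from_camera'])@q)[:3]
def onz(cam,p,z):
    m=vision.camera_model(cam); T=np.array(m['world_from_camera']); r,c=p
    v=T[:3,:3]@np.array([(c-m['cx'])/m['fx'],(r-m['cy'])/m['fy'],1]); o=T[:3,3]
    return o+v*(z-o[2])/v[2]
def proj(cam,P):
    m=vision.camera_model(cam); q=np.linalg.inv(np.array(m['world_from_camera']))@np.append(P,1)
    return [m['fy']*q[1]/q[2]+m['cy'],m['fx']*q[0]/q[2]+m['cx']]
E
python3 - <<'E'
from h import *
ims=[]
for c in ['scene','side','wrist']:
    im,d=vision.get_image(c); save(im,f'pics/{c}0.png'); np.save(f'd_{c}.npy',d)
    m=vision.camera_model(c); print(c,np.round(m['world_from_camera'],2).tolist(),m['fx'],m['cx'])
Z=dict(post_top=108,dowel_top=56,cross_hole=84,plate_handle=44,plate_hole=0,pin_grip=50,pin_neck=50,loop_bar=None,deck=0,pin_rest=0,lever_roller=54)
for c in ['scene','side']:
    vision.get_image(c)
    for l,z in Z.items():
        for r in nets.pinpoint(c,l)[:4]:
            if r['score']>.2: print(c,l,round(r['score'],2),np.round(r['point'],1), np.round(onz(c,r['point'],z if z is not None else 100),0))
print(monitor.read_state())
E
```

```text
pics
scene [[0.78, 0.41, -0.47, 1075.63], [0.62, -0.51, 0.6, -619.84], [0.01, -0.76, -0.65, 829.44], [0.0, 0.0, 0.0, 1.0]] 452.3541944284257 247.13466348866936
side [[-0.95, -0.22, 0.2, 306.88], [-0.3, 0.69, -0.66, 756.96], [0.01, -0.69, -0.73, 882.15], [0.0, 0.0, 0.0, 1.0]] 377.42845065107696 257.1070962290007
wrist [[1.0, 0.0, -0.0, 626.1], [0.0, -0.96, -0.27, 74.92], [-0.0, 0.27, -0.96, 383.66], [0.0, 0.0, 0.0, 1.0]] 339.32981448852513 256.8986370970982
scene post_top 0.79 [220.6 244.3] [603. -24. 108.]
scene dowel_top 0.73 [203.2 214.7] [469.  21.  56.]
scene cross_hole 0.64 [230.  241.2] [602. -34.  84.]
scene cross_hole 0.43 [166.  297.1] [564. 258.  84.]
scene plate_handle 0.82 [299.9 103.8] [ 483. -347.   44.]
scene plate_hole 0.94 [330.3 132.6] [ 559. -342.    0.]
scene plate_hole 0.53 [268.9 320.5] [778.  49.  -0.]
scene pin_grip 0.68 [150.4 339.4] [596. 445.  50.]
scene pin_grip 0.57 [175.4 295.2] [561. 258.  50.]
scene pin_grip 0.52 [162.5 294.3] [524. 307.  50.]
scene pin_grip 0.39 [157.4 274.3] [464. 291.  50.]
scene pin_neck 0.81 [147.7 324.2] [552. 429.  50.]
scene pi
[... 1321 characters left out ...]
me': 1.35, 'joints': array([-9.55094173e-02,  4.93624909e-01,  1.34549658e+00,  1.55036106e-06,
        1.30246690e+00, -9.55340209e-02]), 'dq': array([-7.11207869e-04,  2.80241536e-04, -1.29726594e-03, -3.41033941e-04,
        3.48005360e-04,  3.81253688e-06]), 'tau': array([-1.55362723e-03, -8.78694749e+01, -3.82242858e+01,  7.07337284e-02,
        4.40708839e-02, -1.56924684e-04]), 'tool_pos': array([ 6.25013639e+02, -3.46209548e-03,  2.13900631e+02]), 'eef_rot': array([2.22141294e+00, 2.22146668e+00, 6.08305663e-06]), 'wrist_force': array([-0.46292204, -0.61308347, -0.0281682 ]), 'moment': array([ 0.01894686, -0.00464179,  0.02340895]), 'grip_force': 0.0, 'grip_width': 91.06014941678988}
```

View pics/scene0.png

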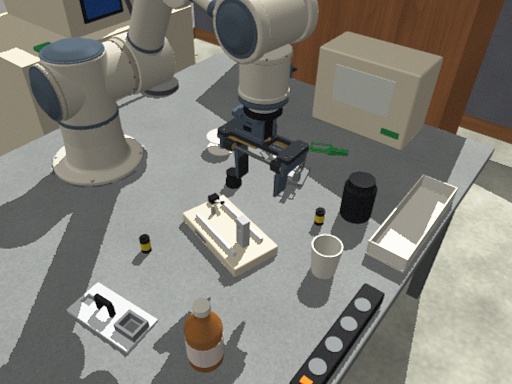

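View pics/side0.png

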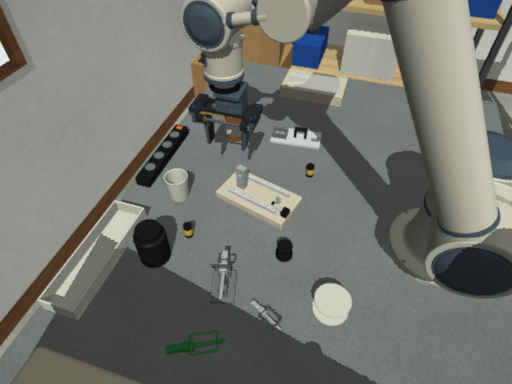

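The side view shows three pin-like things. One is grey in the grey stand (row 270, col 225), one is a smaller grey pin lying on the bench (312, 265), and one is green (345, 195). The grey pin in the rest is the larger non-green one, so it fits the description; I'm confirming it in a crop. The plate is at (130, 298) and the deck at (195, 260).

```bash
python3 - <<'E'
import cv2
im=cv2.imread('pics/side0.png')[235:370,150:330]; cv2.imwrite('pics/crop1.png',cv2.resize(im,None,fx=4.4,fy=4.4,interpolation=cv2.INTER_CUBIC))
E
cat >> h.py <<'E'
def go(x,y,z,yaw):
    "print shift (cm, tool axes) and turn from the present pose; yaw = world yaw of tool x"
    from scipy.spatial.transform import Rotation as R
    s=monitor.read_state(); M=R.from_rotvec(s['eef_rot']).as_matrix()
    sh=M.T@(np.array([x,y,z])-s['tool_pos'])/10; y0=np.arctan2(M[1,0],M[0,0])
    t=-(yaw-y0); t=(t+np.pi)%(2*np.pi)-np.pi
    print('shift',np.round(sh,2),'turn',round(t,3),'now',np.round(s['tool_pos'],1),round(y0,3),'F',np.round(s['wrist_force'],1),'t',round(s['time'],2))
E
python3 -m crank '[[[-34.8,-14.1,0,1.0,0],[-34.8,-14.1,0,1.0,0],[-34.8,-14.1,0,1.0,0],[-34.8,-14.1,0,1.0,0],[-34.8,-14.1,0,1.0,0],[-34.8,-14.1,0,1.0,0],[-34.8,-14.1,0,1.0,0],[-34.8,-14.1,0,1.0,0]]]'
python3 -c "
from h import *
go(484,-348,214,.08)"
```

```text
time: 2.02
tool_pos: [498.8, -310.7, 214.1]
eef_rot: [3.017, 0.875, 0.0]
wrist_force: [1.3, -0.1, 0.3]
grip_width: 91.3
grip_force: 0.0
shift [-3.24  2.36  0.01] turn 0.485 now [ 498.8 -310.7  214.1] 0.565 F [ 1.3 -0.1  0.3] t 2.02
```

View pics/crop1.png

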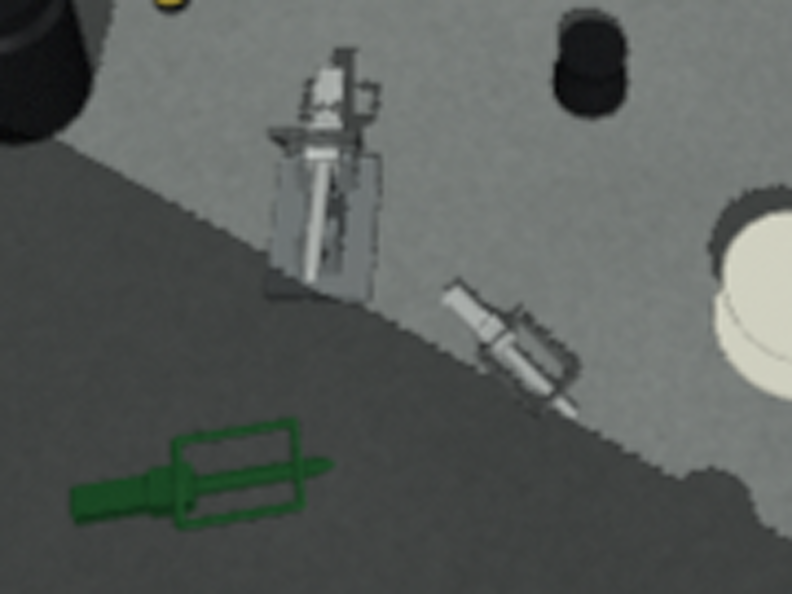

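The crop confirms it: the larger grey pin sits in the rest with its loop raised and its tip toward the image bottom. The other grey pin is smaller, and the third is green. Next is the plate.

```bash

python3 -m crank '[[[-3.2,2.4,0,0.485,0],[-3.2,2.4,0,0.485,0],[-3.2,2.4,0,0.485,0],[-3.2,2.4,0,0.485,0],[-3.2,2.4,0,0.485,0]]]'
python3 - <<'E'
from h import *
im,d=vision.get_image('wrist'); save(im,'pics/w1.png')
P={}
for l,z in [('plate_handle',44),('plate_hole',0)]:
    for r in nets.pinpoint('wrist',l)[:2]: print(l,r['score'],r['point'],np.round(onz('wrist',r['point'],z),1)); P.setdefault(l,onz('wrist',r['point'],z))
a,b=P['plate_handle'],P['plate_hole']; v=b-a; print('dist',np.hypot(*v[:2]),'yaw',np.arctan2(v[1],v[0]))
# depth: handle-height points and plate outline
m=vision.camera_model('wrist'); T=np.array(m['world_from_camera']); R,C=np.mgrid[:384,:512]
X=np.stack([(C-m['cx'])*d/m['fx'],(R-m['cy'])*d/m['fy'],d],-1)@T[:3,:3].T+T[:3,3]
near=(np.hypot(X[...,0]-a[0]-15,X[...,1]-a[1])<115)&(d>0)
for lo,hi in [(5,12),(46,56)]:
    k=(near&(X[...,2]>lo)&(X[...,2]<hi)).astype(np.uint8); n,lab,st,_=cv2.connectedComponentsWithStats(k)
    i=1+np.argmax(st[1:,4]); q=X[lab==i]; rc=cv2.minAreaRect(q[:,:2].astype(np.float32)); print(lo,len(q),np.median(q[:,2]),rc)
go(a[0],a[1],120,np.arctan2(v[1],v[0]))
E
```

```text
time: 2.43
tool_pos: [485.7, -346.7, 213.9]
eef_rot: [-3.139, -0.125, -0.0]
wrist_force: [-0.2, 0.3, 0.2]
grip_width: 91.2
grip_force: 0.0
plate_handle 0.61 [184.6, 259.6] [ 481.5 -350.5   44. ]Traceback (most recent call last):
  File "<stdin>", line 6, in <module>
KeyError: 'plate_hole'
```

View pics/w1.png

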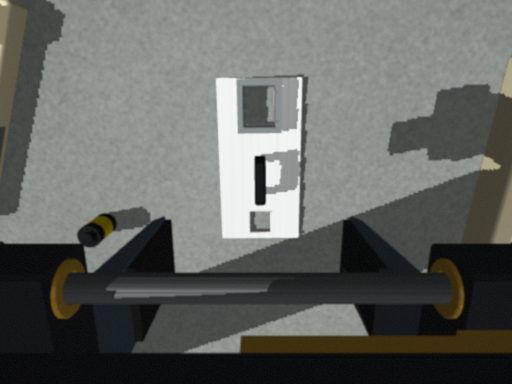

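The plate is seen from above: bar handle at (180, 260), collared hole at (106, 261), slot at (221, 260). It is tilted about 1–2° in the image.

```bash
cat >> h.py <<'E'
def cloud(cam,d):
    m=vision.camera_model(cam); T=np.array(m['world_from_camera']); R,C=np.mgrid[:384,:512]
    X=np.stack([(C-m['cx'])*d/m['fx'],(R-m['cy'])*d/m['fy'],d],-1)@T[:3,:3].T+T[:3,3]
    X[d<=0]=np.nan; return X
def blob(X,c,rad,lo,hi):
    k=((np.hypot(X[...,0]-c[0],X[...,1]-c[1])<rad)&(X[...,2]>lo)&(X[...,2]<hi)).astype(np.uint8)
    n,lab,st,_=cv2.connectedComponentsWithStats(k); 
    if n<2: print('none'); return
    q=X[lab==1+np.argmax(st[1:,4])]; rc=cv2.minAreaRect(q[:,:2].astype(np.float32))
    p=cv2.boxPoints(rc); e=p[1]-p[0]; f=p[2]-p[1]; e=e if np.hypot(*e)>np.hypot(*f) else f
    print(lo,hi,len(q),'z',round(float(np.median(q[:,2])),1),'c',np.round(rc[0],1),'size',np.round(rc[1],1),'yaw',round(float(np.arctan2(e[1],e[0])),3),'mean',np.round(q.mean(0),1)); return q
E
python3 - <<'E'
from h import *
im,d=vision.get_image('wrist'); X=cloud('wrist',d); np.save('X.npy',X)
a=[483,-349]
blob(X,[500,-349],125,4,13); blob(X,a,40,46,58); blob(X,[558,-345],50,22,36); 
for p in [(181,260),(106,247),(60,400),(150,230)]: print(p,X[p])
print(onz('wrist',(180,260),51), onz('wrist',(106,261),28),onz('wrist',(221,260),8))
E
```

```text
4 13 9293 z 7.3 c [ 498.1 -348.9] size [179.7  90.2] yaw 0.088 mean [ 494.5 -349.2    7.3]
46 58 521 z 49.8 c [ 483.6 -350. ] size [46.2 11.4] yaw 0.095 mean [ 484.5 -350.    49.7]
22 36 1265 z 27.2 c [ 559.2 -343.5] size [54.2 46. ] yaw 0.09 mean [ 559.3 -343.1   27.1]
(181, 260) [ 486.61985651 -350.29878181   49.21116705]
(106, 247) [ 5.57836604e+02 -3.29830880e+02 -5.33097659e-01]
(60, 400) [ 619.2769228  -487.29278101   -0.92019241]
(150, 230) [ 509.3339222  -315.17694344    8.113679  ]
[ 488.05173196 -350.15054585   51.        ] [ 559.47157453 -344.74609055   28.        ] [ 429.34798342 -355.96533112    8.        ]
```

```bash
python3 -c "
from h import *
go(483.3,-350,26,.09)"
```

```text
shift [-0.3   0.35 18.79] turn -0.0 now [ 486.  -346.3  213.9] 0.09 F [-0.2  0.3 -0.6] t 2.63
```

```bash
python3 -m crank '[[[-0.3,0.35,4,0,0],[-0.3,0.35,8,0,0],[-0.3,0.35,12,0,0],[-0.3,0.35,16,0,0],[-0.3,0.35,18,0,0],[-0.3,0.35,18.8,0,0],[-0.3,0.35,18.8,0,0.5],[-0.3,0.35,18.8,0,1]]]'
python3 -m crank '[[[0,0,0,0,1],[0,0,0,0,1],[0,0,0,0,1],[0,0,0,0,1],[0,0,0,0,1]]]'
```

```text
time: 3.3
tool_pos: [483.7, -350.5, 26.8]
eef_rot: [3.138, 0.137, 0.001]
wrist_force: [0.1, 0.1, -0.2]
grip_width: 81.0
grip_force: 0.0
time: 3.72
tool_pos: [483.4, -350.4, 26.5]
eef_rot: [3.138, 0.135, 0.001]
wrist_force: [0.1, 0.1, -0.2]
grip_width: 47.7
grip_force: 0.0
```

```bash
python3 -m crank '[[[0,0,0,0,1],[0,0,0,0,1],[0,0,0,0,1],[0,0,0,0,1],[0,0,0,0,1],[0,0,0,0,1],[0,0,0,0,1]]]'
python3 -m crank '[[[0,0,-1,0,1],[0,0,-3,0,1],[0,0,-7,0,1],[0,0,-11,0,1],[0,0,-15,0,1],[0,0,-17,0,1],[0,0,-17,0,1]]]'
python3 -c "
from h import *
go(540,-4,190,-.286)"
```

```text
time: 4.3
tool_pos: [483.2, -350.1, 25.9]
eef_rot: [-3.139, -0.135, 0.0]
wrist_force: [0.3, -0.3, 0.3]
grip_width: 12.0
grip_force: 30.0
time: 4.88
tool_pos: [484.9, -351.6, 201.6]
eef_rot: [3.133, 0.135, 0.009]
wrist_force: [2.5, 0.1, -2.3]
grip_width: 11.6
grip_force: 30.0
shift [  8.47 -34.17   1.  ] turn 0.372 now [ 484.9 -351.6  201.6] 0.086 F [ 2.5  0.1 -2.3] t 4.88
```

```bash
python3 - <<'E'
from h import *
for c in ['scene','side']:
    im,d=vision.get_image(c); save(im,f'pics/{c}2.png'); X=cloud(c,d)
    print(c)
    blob(X,[540,-4],160,26,34); q=blob(X,[600,-21],35,90,112)
    if q is not None: blob(X,[600,-21],35,104,112)
    blob(X,[540,-4],150,38,46);blob(X,[472,16],20,50,60)
    for l,z in [('post_top',108),('dowel_top',56),('cross_hole',84),('lever_roller',54),('bottle',0),('tank',0),('cartridge_a',0),('cartridge_b',0)]:
        for r in nets.pinpoint(c,l)[:1]: print(l,round(r['score'],2),np.round(r['point']),np.round(onz(c,r['point'],z),1))
E
```

```text
scene
26 34 2595 z 30.5 c [539.5  -9.4] size [131.1 242.5] yaw -0.269 mean [550.2 -20.1  30.4]
90 112 153 z 106.7 c [599.6 -25.1] size [21.7 32.3] yaw -0.291 mean [601.3 -28.  103.8]
104 112 93 z 108.2 c [598.8 -24.7] size [21.1 30.7] yaw -0.32 mean [599.6 -25.7 108. ]
38 46 208 z 42.1 c [529.2 -47. ] size [ 11.1 170.7] yaw -0.271 mean [533.6 -48.8  42. ]
50 60 11 z 54.3 c [473.    9.9] size [5.  9.8] yaw -0.867 mean [473.9   9.2  54.3]
post_top 0.63 [222. 245.] [607.1 -25.2 108. ]
dowel_top 0.74 [204. 212.] [466.9  14.4  56. ]
cross_hole 0.94 [230. 247.] [611.3 -23.9  84. ]
lever_roller 0.48 [201. 221.] [473.2  39.3  54. ]
bottle 0.92 [358. 207.] [ 722.2 -291.6    0. ]
tank 0.69 [212. 352.] [738.5 277.1   0. ]
cartridge_a 0.6 [249. 145.] [ 403.4 -170.     0. ]
cartridge_b 0.6 [249. 145.] [ 403.4 -170.     0. ]
side
26 34 1666 z 29.8 c [535.8  -6.6] size [132.4 240.2] yaw -0.266 mean [529.    3.2  29.8]
90 112 92 z 105.5 c [595.5 -23.1] size [21.8 29.7] yaw -0.229 mean [594.6 -20.3 102.9]
104 112 51 z 107.5 c [595.6 -23.5] size [20.  29.8] yaw -0.165 mean [595.9 -23.1 107.5]
38 46 154 z 41.4 c [546.1  31.7] size [ 12.8 170.4] yaw -0.264 mean [544.5  32.6  41.5]
50 60 7 z 53.7 c [469.8  11.5] size [6. 7.] yaw -1.296 mean [469.1  12.5  54.1]
post_top 0.92 [168. 242.] [595.4 -24.3 108. ]
dowel_top 0.48 [235. 190.] [660.4 220.7  56. ]
cross_hole 0.7 [176. 241.] [594.1 -15.4  84. ]
lever_roller 0.61 [201. 273.] [479.8  28.6  54. ]
bottle 0.88 [137. 234.] [ 718.2 -282.2    0. ]
tank 0.8 [256. 150.] [757.8 283.3   0. ]
cartridge_a 0.56 [236. 187.] [690.3 189.2  -0. ]
cartridge_b 0.56 [236. 187.] [690.3 189.2  -0. ]
```

```bash
python3 -c "
from h import *
go(488.7,-129.3,195,-.268)"
```

```text
shift [  2.44 -21.96   0.09] turn 0.354 now [ 483.2 -350.2  195.9] 0.086 F [ 0.1  0.2 -3.1] t 5.78
```

```bash
python3 -m crank '[[[0.6,-3,0,0.09,1],[1.2,-7,0,0.18,1],[1.8,-11,0,0.27,1],[2.2,-15,0,0.35,1],[2.4,-18.5,0,0.354,1],[2.4,-21,0,0.354,1],[2.4,-22,0,0.354,1],[2.4,-22,0,0.354,1]]]'
python3 - <<'E'
from h import *
im,d=vision.get_image('wrist'); save(im,'pics/w2.png'); X=cloud('wrist',d)
blob(X,[538,-8],160,26,34); blob(X,[597,-24],35,102,112); blob(X,[530,-47],150,38,46);blob(X,[471,11],20,50,60)
go(0,0,0,0)
for l,z in [('post_top',108),('dowel_top',56),('plate_handle',195-6)]:
    for r in nets.pinpoint('wrist',l)[:1]: print(l,round(r['score'],2),np.round(r['point']),np.round(onz('wrist',r['point'],z),1))
E
```

```text
time: 6.45
tool_pos: [487.9, -126.8, 196.1]
eef_rot: [-3.114, 0.416, 0.0]
wrist_force: [0.1, 0.1, -2.5]
grip_width: 11.9
grip_force: 30.0
26 34 18456 z 29.3 c [539.4 -11.1] size [129.1 238.7] yaw -0.267 mean [562.2  -8.8  29.3]
102 112 1215 z 107.3 c [598.6 -27.4] size [21.4 27.8] yaw -0.27 mean [598.5 -28.4 107.1]
38 46 1557 z 41.3 c [530.6 -50.1] size [  8.9 165.2] yaw -0.268 mean [536.2 -52.1  41.2]
50 60 66 z 54.2 c [472.3   6.9] size [7.1 8.1] yaw -0.261 mean [472.4   6.4  53.7]
shift [-50.5    0.47  19.6 ] turn -0.266 now [ 488.4 -128.4  196.2] -0.266 F [-0.4  0.2 -2.5] t 6.5
post_top 0.89 [98. 82.] [600. -28. 108.]
dowel_top 0.63 [241. 124.] [471.2   9.9  56. ]
plate_handle 0.72 [264. 256.] [ 477.1 -126.9  189. ]
```

View pics/w2.png

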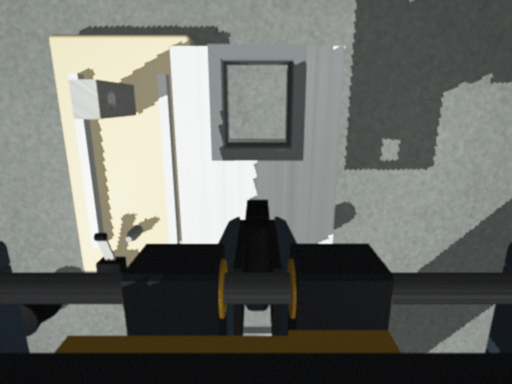

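The plate is held, collar at about (105, 257), the post top at (98, 88), and the deck beyond. Now I'm measuring the hole in the same frame, relative to the post.

```bash
python3 - <<'E'
from h import *
im,d=vision.get_image('wrist'); X=cloud('wrist',d); np.save('X.npy',X)
s=monitor.read_state(); h=s['tool_pos']; y=-.266
c=h[:2]+77*np.array([np.cos(y),np.sin(y)]); print('hole pred',c)
blob(X,c,60,188,206); blob(X,c,120,170,186);blob(X,[598,-27],35,102,112)
go(539.2-14.5, -11.1+4, 196, -.268)
E
```

```text
hole pred [ 562.75304444 -150.32245096]
188 206 6035 z 197.2 c [ 562.2 -150.7] size [46.2 54.2] yaw -0.268 mean [ 564.  -151.2  196.9]
170 186 19018 z 177.4 c [ 537.4 -143.8] size [ 90.6 109.4] yaw -0.268 mean [ 534.2 -143.   177.4]
102 112 1187 z 107.1 c [598.  -25.9] size [21.3 27.3] yaw -0.26 mean [598.  -26.9 107. ]
shift [ 2.200e-01 -1.282e+01 -1.000e-02] turn -0.001 now [ 488.5 -130.1  195.9] -0.269 F [-1.3  0.2 -3.2] t 6.7
```

```bash
python3 -m crank '[[[0.2,-3,0,0,1],[0.2,-7,0,0,1],[0.2,-10.5,0,0,1],[0.2,-12.9,0,0,1],[0.2,-12.9,0,0,1],[0.2,-12.9,2,0,1],[0.2,-12.9,4,0,1],[0.2,-12.9,5,0,1]]]'
python3 - <<'E'
from h import *
im,d=vision.get_image('wrist'); save(im,'pics/w3.png'); X=cloud('wrist',d)
go(598-77*.964-0, -26+77*.265, 196, -.268)
s=monitor.read_state(); y=-.268; h=s['tool_pos']; c=h[:2]+77*np.array([np.cos(y),np.sin(y)])
blob(X,c,60,h[2]-6,h[2]+8); blob(X,c,25,102,111); blob(X,[539,-10],160,26,34)
E
```

```text
time: 7.37
tool_pos: [523.7, -5.9, 144.1]
eef_rot: [3.113, -0.421, -0.003]
wrist_force: [-1.0, -0.7, -3.5]
grip_width: 11.8
grip_force: 30.0
shift [ 0.04 -0.04 -5.3 ] turn -0.001 now [523.1  -5.9 143. ] -0.269 F [-0.6 -0.  -6.2] t 7.42
137.03276410311648 151.03276410311648 5792 z 143.9 c [596.6 -26.5] size [46.2 53.6] yaw -0.268 mean [598.3 -26.9 143.7]
102 111 1665 z 106.1 c [597.4 -25.7] size [20.  27.2] yaw -0.27 mean [597.8 -25.8 106.1]
26 34 3113 z 27.9 c [645.4 -38.7] size [128.4  14.7] yaw 1.302 mean [645.4 -39.   27.9]
```

View pics/w3.png

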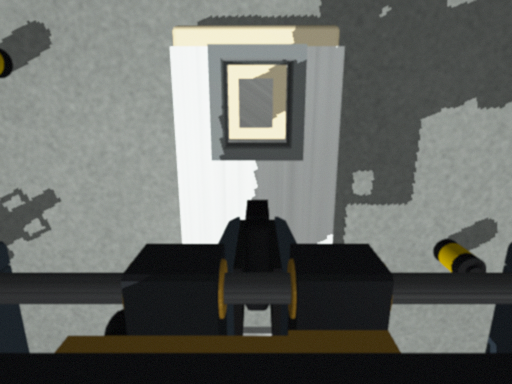

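The post at (103, 257) shows centred within the hole, within 1 mm. Lowering slowly.

```bash
python3 -m crank '[[[0.05,-0.08,1.2,0,1],[0.05,-0.08,2.4,0,1],[0.05,-0.08,3.4,0,1],[0.05,-0.08,4.4,0,1],[0.05,-0.08,5.2,0,1],[0.05,-0.08,6,0,1],[0.05,-0.08,6.5,0,1],[0.05,-0.08,6.5,0,1]]]'
```

```text
time: 8.08
tool_pos: [524.7, -4.4, 80.0]
eef_rot: [3.113, -0.42, -0.002]
wrist_force: [-0.1, 0.6, -3.0]
grip_width: 11.5
grip_force: 30.0
```

```bash
python3 -m crank '[[[0,0,0.3,0,1],[0,0,0.6,0,1],[0,0,0.9,0,1],[0,0,1.1,0,1],[0,0,1.2,0,1],[0,0,1.2,0,1]]]'; python3 - <<'E'
from h import *
go(0,0,68,0)
s=monitor.read_state(); X=cloud('wrist',vision.get_image('wrist')[1]); y=-.268; h=s['tool_pos']; c=h[:2]+77*np.array([np.cos(y),np.sin(y)])
blob(X,c,60,60,78); blob(X,c,25,100,111); blob(X,c,120,42,58)
E
```

```text
time: 8.58
tool_pos: [525.0, -4.4, 68.8]
eef_rot: [-3.113, 0.42, 0.0]
wrist_force: [0.4, -0.2, -2.7]
grip_width: 11.9
grip_force: 30.0
shift [-50.74  13.49   0.09] turn -0.268 now [525.   -4.4  68.8] -0.268 F [ 0.4 -0.2 -2.7] t 8.58
60 78 5976 z 70.0 c [598.6 -25. ] size [46.2 53.6] yaw -0.268 mean [600.2 -25.4  69.6]
100 111 4142 z 107.5 c [597.9 -25.8] size [20.1 28.2] yaw -0.265 mean [598.4 -25.9 107.5]
42 58 18989 z 50.2 c [573.8 -18.1] size [ 90.6 109.3] yaw -0.269 mean [570.7 -17.2  50.2]
```

```bash
python3 -m crank '[[[0,0,0.1,0,1],[0,0,0.15,0,1],[0,0,0.2,0,1],[0,0,0.2,0,1]]]'
```

```text
time: 8.97
tool_pos: [525.1, -4.4, 67.9]
eef_rot: [3.113, -0.42, 0.001]
wrist_force: [-6.1, 0.7, 19.8]
grip_width: 12.4
grip_force: 30.0
```

```bash
python3 -m crank '[[[0,0,-0.1,0,1],[0,0,-0.1,0,1],[0,0,-0.1,0,0.6],[0,0,-0.1,0,0.6],[0,0,-0.1,0,0.6],[0,0,-0.1,0,0.6],[0,0,-0.1,0,0.6]]]';  python3 -m crank '[[[0,0,-2,0,0.6],[0,0,-6,0,0.6],[0,0,-10,0,0.6],[0,0,-14,0,0.4],[0,0,-18,0,0.4],[0,0,-20,0,0.4],[0,0,-20,0,0.4]]]'
python3 - <<'E'
from h import *
im,d=vision.get_image('wrist'); save(im,'pics/w4.png'); X=cloud('wrist',d)
c=[598,-25]
blob(X,c,60,64,78); blob(X,c,25,100,111); blob(X,[539,-10],130,46,55); blob(X,[524.5,-6],40,86,98)
q=X[(np.hypot(X[...,0]-539,X[...,1]+10)<110)&(X[...,2]>46)&(X[...,2]<55)]; A=np.c_[q[:,:2]-[539,-10],np.ones(len(q))]; print('tilt',np.linalg.lstsq(A,q[:,2],rcond=None)[0])
for l in ['lever_roller']:
    for r in nets.pinpoint('wrist',l)[:2]: print(l,r['score'],r['point'],X[int(r['point'][0]),int(r['point'][1])])
go(540,285,260,1.87)
E
```

```text
time: 9.55
tool_pos: [525.1, -4.4, 67.9]
eef_rot: [3.113, -0.42, 0.0]
wrist_force: [0.4, 0.0, 0.2]
grip_width: 36.1
grip_force: 0.0
time: 10.13
tool_pos: [527.2, -4.6, 272.9]
eef_rot: [-3.113, 0.42, -0.013]
wrist_force: [0.6, 0.4, 0.4]
grip_width: 55.0
grip_force: 0.0
64 78 1110 z 66.4 c [597.2 -24.6] size [45.7 53.8] yaw -0.27 mean [597.2 -24.6  66.4]
100 111 627 z 104.4 c [597.1 -25.6] size [19.4 26.9] yaw -0.27 mean [597.2 -25.6 104.5]
46 55 6845 z 46.9 c [538.2  -8.3] size [ 90.  178.8] yaw -0.268 mean [530.2  -6.4  46.9]
86 98 452 z 89.3 c [524.7  -4.7] size [10.8 44.4] yaw -0.269 mean [525.2  -4.8  89.3]
tilt [-1.87082315e-03  5.88187219e-04  4.69569259e+01]
lever_roller 0.17 [218.1, 394.5] [ 413.58787472 -159.96420945   19.78249685]
shift [ -6.25 -28.3    0.84] turn -2.138 now [525.3  -4.4 268.5] -0.268 F [-0.3 -0.5 -1.3] t 10.23
```

View pics/w4.png

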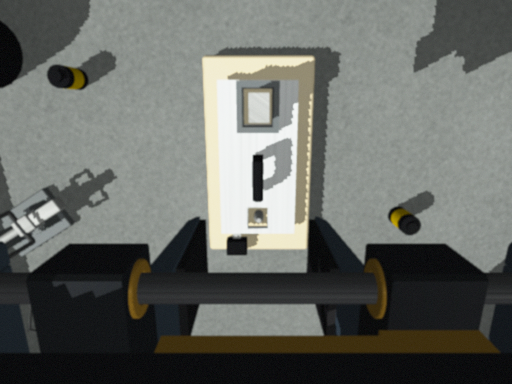

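Plate home: the collar frames the post at (107, 258), the dowel shows in its slot at (216, 258), and the switch is at the plate edge (243, 237). On to the pin.

```bash
python3 -m crank '[[[-1,-4,0,-0.12,0.4],[-2,-8,0,-0.24,0.4],[-3,-12,0,-0.36,0.4],[-4,-16,0,-0.48,0.4],[-5,-20,0,-0.6,0.4],[-6,-24,0,-0.72,0.4],[-6.2,-28,0,-0.84,0.4],[-6.2,-28.3,0,-0.96,0.4]]]'; python3 -m crank '[[[0,0,0,-0.12,0.4],[0,0,0,-0.24,0.4],[0,0,0,-0.36,0.4],[0,0,0,-0.48,0.4],[0,0,0,-0.6,0.4],[0,0,0,-0.72,0.4],[0,0,0,-0.84,0.4],[0,0,0,-0.96,0.4]]]'
python3 - <<'E'
from h import *
go(540,270,270,1.87)
im,d=vision.get_image('wrist'); save(im,'pics/w5.png'); X=cloud('wrist',d); np.save('X.npy',X)
for l,z in [('pin_grip',50),('pin_neck',50),('loop_bar',116)]:
    for r in nets.pinpoint('wrist',l)[:3]: print(l,round(r['score'],2),np.round(r['point'],1),np.round(onz('wrist',r['point'],z),1))
E
```

```text
time: 10.9
tool_pos: [539.8, 290.5, 265.7]
eef_rot: [-2.949, -1.079, 0.003]
wrist_force: [-0.8, -0.3, -1.2]
grip_width: 54.6
grip_force: 0.0
time: 11.57
tool_pos: [539.6, 284.6, 266.0]
eef_rot: [-2.122, -2.315, 0.004]
wrist_force: [-0.1, 0.2, 0.2]
grip_width: 54.7
grip_force: 0.0
shift [-1.46 -0.08 -0.4 ] turn -0.212 now [539.6 284.6 266. ] 1.658 F [-0.1  0.2  0.2] t 11.57
pin_grip 0.98 [115.7 179.4] [449.4 337.7  50. ]
pin_grip 0.71 [194.4 260. ] [546.3 255.2  50. ]
pin_grip 0.61 [144.4  40. ] [292.4 292.6  50. ]
pin_neck 0.92 [ 96.2 150.7] [418.3 356.6  50. ]
pin_neck 0.82 [  3.7 265.9] [536.1 456.7  50. ]
pin_neck 0.59 [151.  251.7] [532.8 305.5  50. ]
loop_bar 0.81 [148.8 248.8] [530.6 316.7 116. ]
loop_bar 0.66 [ 80.6 122.9] [413.7 368.9 116. ]
loop_bar 0.56 [ 15.9 229.1] [505.8 428.5 116. ]
```

View pics/w5.png

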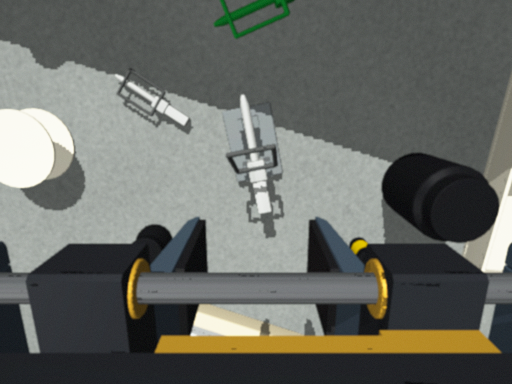

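The target pin is in its rest: tip at (98, 245), loop bar at (155, 252), grip at (194, 260). The small pin is at (100, 155) and the green one at the top. Now measuring from depth.

```bash
python3 - <<'E'
from h import *
X=np.load('X.npy')
g=np.array([546,255.])
print('grip');blob(X,g,26,54,66); print('bar');blob(X,[531,317],40,95,125)
m=(np.hypot(X[...,0]-530,X[...,1]-315)<75)&(X[...,2]>44)&(X[...,2]<66)
q=X[m]; print(len(q))
t=np.array([-.27,.963]); s=(q[:,:2]-g)@t
for a in range(-30,125,10):
    k=(s>=a)&(s<a+10)
    if k.sum()>2: print(a,k.sum(),np.round(np.median(q[k],0),1), np.round(q[k][:,0].min(),1),np.round(q[k][:,0].max(),1))
E
```

```text
grip
54 66 529 z 57.5 c [548.1 258.5] size [19.3 46.4] yaw -1.23 mean [547.1 259.1  57.5]
bar
95 125 327 z 114.6 c [531.8 310.8] size [48.5 14. ] yaw 0.299 mean [530.9 313.8 112.7]
1594
-20 28 [551.6 244.6  57.3] 544.2 557.9
-10 114 [549.6 250.8  57.2] 541.0 557.7
0 116 [546.8 260.5  57.3] 538.8 555.5
10 118 [543.6 269.9  57.5] 527.3 557.3
20 212 [541.  279.4  58.8] 525.4 557.1
30 286 [538.5 289.4  59.5] 515.6 561.7
40 116 [535.6 297.4  54.3] 527.7 545.7
50 34 [531.9 311.3  52.7] 527.3 538.1
60 78 [529.8 318.1  53.4] 524.2 534.9
70 100 [526.8 328.4  53. ] 514.6 536.4
80 195 [523.9 337.   52.7] 511.6 536.2
90 94 [521.6 346.4  53. ] 511.1 533.1
100 76 [518.5 356.1  52.9] 514.1 523.6
110 27 [516.2 363.2  51.4] 513.7 519.4
```

```bash
python3 - <<'E'
from h import *
X=np.load('X.npy')
th=1.862; t=np.array([np.cos(th),np.sin(th)]); n=np.array([-t[1],t[0]]); o=np.array([546.8,260.5])
q=X[(np.hypot(X[...,0]-530,X[...,1]-315)<90)&(X[...,2]>48)&(X[...,2]<64)]
s=(q[:,:2]-o)@t; w=(q[:,:2]-o)@n
k=abs(w)<7; print('s range',np.sort(s[k])[[0,3,8]],np.sort(s[k])[[-8,-4,-1]])
top=k&(q[:,2]>58.6); print('head',np.percentile(s[top],[2,10,50,90,98]))
for a in (-20,-10,0,10,20,30,60,80,95,105): 
    kk=(abs(w)<12)&(s>=a)&(s<a+8); print(a,round(np.median(w[kk]),1),end=' ')
E
```

```text
s range [-25.56474357 -24.81036777 -24.4691877 ] [108.51009563 109.28791134 110.07192859]
head [-6.89219705 15.48485655 26.00340218 34.40334795 36.32390442]
-20 -0.2 -10 0.2 0 -0.3 10 -0.3 20 -0.0 30 -0.2 60 -0.1 80 -0.3 95 -0.2 105 -0.2
```

```bash
python3 -c "
from h import *
go(549.1,253.4,31,1.862)"
```

```text
shift [-3.18  0.73 23.58] turn -0.215 now [539.9 284.7 266.7] 1.647 F [ 1.1  0.3 -0.4] t 11.77
```

```bash
python3 -m crank '[[[-3.2,0.7,2,-0.11,0.4],[-3.2,0.7,6,-0.213,0.4],[-3.2,0.7,10,-0.213,0.4],[-3.2,0.7,14,-0.213,0.4],[-3.2,0.7,14,-0.213,0.4],[-3.2,0.7,14,-0.213,0.4]]]'; python3 - <<'E'
from h import *
go(549.1,253.4,31,1.862)
E
```

```text
time: 12.27
tool_pos: [548.7, 253.2, 126.9]
eef_rot: [-1.874, -2.518, 0.005]
wrist_force: [0.8, -0.3, 1.2]
grip_width: 54.4
grip_force: 0.0
shift [0.01 0.09 9.59] turn -0.0 now [548.7 253.2 126.9] 1.862 F [ 0.8 -0.3  1.2] t 12.27
```

```bash
python3 -m crank '[[[0,0.04,3,0,0.4],[0,0.04,6,0,0.4],[0,0.04,8.5,0,0.4],[0,0.04,9.5,0,0.4],[0,0.04,9.5,0,0.4],[0,0.04,9.5,0,0.6],[0,0.04,9.5,0,0.8],[0,0.04,9.5,0,1]]]'; python3 -m crank '[[[0,0,0,0,1],[0,0,0,0,1],[0,0,0,0,1],[0,0,0,0,1],[0,0,0,0,1]]]'
```

```text
time: 12.93
tool_pos: [551.4, 254.1, 35.0]
eef_rot: [1.871, 2.521, 0.004]
wrist_force: [-0.8, 0.0, 0.5]
grip_width: 37.7
grip_force: 0.0
time: 13.35
tool_pos: [549.8, 253.7, 33.2]
eef_rot: [-1.872, -2.523, 0.001]
wrist_force: [-4.2, -0.5, 7.8]
grip_width: 16.0
grip_force: 30.0
```

```bash
python3 -m crank '[[[0,0,0,0,1],[0,0,-1,0,1],[0,0,-3,0,1],[0,0,-6,0,1],[0,0,-9,0,1],[0,0,-12,0,1],[0,0,-14,0,1],[0,0,-14,0,1]]]'
python3 - <<'E'
from h import *
im,d=vision.get_image('wrist'); save(im,'pics/w6.png'); X=cloud('wrist',d); s=monitor.read_state(); h=s['tool_pos']; print(h,s['grip_width'])
th=1.862; t=np.array([np.cos(th),np.sin(th)]); n=np.array([-t[1],t[0]])
z0=h[2]+17
q=X[(X[...,2]>z0-8)&(X[...,2]<z0+90)&(np.hypot(X[...,0]-h[0],X[...,1]-h[1])<150)]
S=(q[:,:2]-h[:2])@t; w=(q[:,:2]-h[:2])@n
for a in range(20,130,8):
    k=(abs(w)<12)&(S>=a)&(S<a+8)&(q[:,2]<z0+14)
    if k.sum()>2: print(a,k.sum(),round(np.median(w[k]),1),round(np.median(q[k][:,2]),1))
k=(abs(w)<8)&(q[:,2]<z0+14); print('tip',np.sort(S[k])[-4:])
k=q[:,2]>z0+40; print('bar',np.median(q[k],0) if k.any() else None, q[k][:,2].max() if k.any() else 0, np.median(S[k]))
E
```

```text
time: 14.02
tool_pos: [552.3, 254.4, 178.1]
eef_rot: [1.87, 2.52, 0.009]
wrist_force: [1.0, -0.8, -1.2]
grip_width: 15.5
grip_force: 30.0
[551.38254939 254.09772505 175.65626554] 15.75550421391433
20 646 -0.3 201.5
28 778 -0.3 201.8
36 968 0.2 201.7
44 547 -0.7 195.8
52 38 -0.2 196.0
60 368 -0.2 195.7
68 449 -0.2 195.7
76 448 -0.2 195.9
84 469 -0.2 195.8
92 490 -0.1 195.9
100 512 -0.1 195.9
108 288 -0.1 194.8
tip [114.13926305 114.28943811 114.30615277 114.64243641]
bar [539.6675923  283.76679799 271.21171851] 282.65569182095044 30.89885654544969
```

View pics/w6.png

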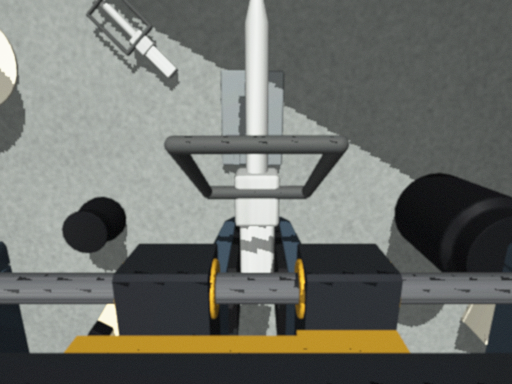

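The pin is held level and straight: shank along column 257, loop up with its bar at row 145. Moving to a pre-insertion pose.

```bash
python3 -c "
from h import *
go(557.2,-172,174,1.303)"
```

```text
shift [-40.95 -11.79   0.11] turn 0.562 now [551.4 254.1 175.7] 1.865 F [-0.2 -0.5 -2.6] t 14.07
```

```bash
python3 -m crank '[[[-2,-0.6,0,0,1],[-6,-1.7,0,0.08,1],[-10,-2.9,0,0.16,1],[-14,-4,0,0.24,1],[-18,-5.2,0,0.32,1],[-22,-6.3,0,0.4,1],[-26,-7.5,0,0.48,1],[-30,-8.6,0,0.56,1]]]'; python3 -c "
from h import *
go(557.2,-172,174,1.303)"
```

```text
time: 14.73
tool_pos: [553.7, -60.2, 172.1]
eef_rot: [-2.499, -1.902, 0.002]
wrist_force: [1.2, 0.3, -1.8]
grip_width: 15.9
grip_force: 30.0
shift [-10.68   3.32  -0.2 ] turn -0.002 now [553.7 -60.2 172.1] 1.301 F [ 1.2  0.3 -1.8] t 14.73
```

```bash
python3 -m crank '[[[-3,1,0,0,1],[-7,2.2,0,0,1],[-10,3.3,0,0,1],[-10.7,3.3,2,0,1],[-10.7,3.3,5,0,1],[-10.7,3.3,8,0,1],[-10.7,3.3,10.3,0,1],[-10.7,3.3,10.3,0,1]]]'; cat > pm.py <<'E'
from h import *
vision.get_image('wrist')
im,d=vision.get_image('wrist'); X=cloud('wrist',d); s=monitor.read_state(); h=s['tool_pos']; print(h,s['grip_width'])
save(im,'pics/pm.png')
th=1.303; t=np.array([np.cos(th),np.sin(th)]); n=np.array([-t[1],t[0]])
S=(X[...,:2]-h[:2])@t; w=(X[...,:2]-h[:2])@n; Z=X[...,2]
import sys
for a in range(48,116,8):
    k=(abs(w)<8)&(S>=a)&(S<a+8)&(Z>80)&(Z<94)
    if k.sum()>5: 
        e=w[k]; print(a,k.sum(),'w',round((e.min()+e.max())/2,2),'z',round(np.percentile(Z[k],90),1))
k=(abs(w)<8)&(Z>78)&(Z<94)&(S<130); print('tip',np.sort(S[k])[-4:])
k=(Z>102)&(Z<112)&(np.hypot(X[...,0]-597.5,X[...,1]+25.5)<30)
rc=cv2.minAreaRect(X[k][:,:2].astype(np.float32)); c=(np.array(rc[0])-h[:2]); print('post S,w',c@t,c@n,rc,np.median(Z[k]),k.sum())
k=(Z>62)&(Z<75)&(np.hypot(X[...,0]-597.5,X[...,1]+25.5)<40); print('collar z',np.median(Z[k]))
go(0,0,67,1.303)
E
python3 pm.py
```

```text
time: 15.4
tool_pos: [555.3, -169.1, 65.1]
eef_rot: [-2.491, -1.902, 0.006]
wrist_force: [-1.6, 0.9, -1.8]
grip_width: 15.7
grip_force: 30.0
[ 557.87673371 -170.00286113   69.40196909] 15.686509793454887
48 391 w -1.14 z 90.7
56 334 w -0.91 z 90.8
64 90 w -0.87 z 90.5
72 456 w -0.85 z 90.7
80 456 w -0.85 z 90.9
88 473 w -0.83 z 90.8
96 509 w -0.6 z 91.0
104 467 w -0.6 z 90.6
112 116 w -0.61 z 89.4
tip [114.95702682 115.0431434  115.05474039 115.32818359]
post S,w 16.32527416482023 582.9759070737332 ((0.0, 0.0), (0.0, 0.0), 0.0) nan 0
collar z nan
shift [  1.74 -58.29   0.38] turn 0.002 now [ 557.9 -170.    69.4] 1.305 F [ 0.6 -0.  -0.8] t 15.5
  return _methods._mean(a, axis=axis, dtype=dtype,
  ret = ret.dtype.type(ret / rcount)
```

```bash
python3 -m crank '[[[0.5,0,0,0,1],[1,0,0,0,1],[1,0,0,0,1],[1,0,0,0,1],[1,0,0,0,1]]]'; cat > sc.py <<'E'
from h import *
P=np.array([598.2,-25.4]); th=-.268; ux=np.array([np.cos(th),np.sin(th)]); uy=np.array([-ux[1],ux[0]])
s=monitor.read_state(); c=s['tool_pos'][:2]-P; print('TCP deck rel post',c@ux,c@uy,s['tool_pos'][2], 'F',s['wrist_force'])
for cam in ['scene','side']:
    im,d=vision.get_image(cam); save(im,f'pics/{cam}3.png'); X=cloud(cam,d); x=(X[...,:2]-P)@ux; y=(X[...,:2]-P)@uy; z=X[...,2]
    k=(abs(x)<22)&(abs(y)<16)&(z>104)&(z<112); print(cam,'post top x',[round(v,1) for v in (x[k].min(),x[k].max(),x[k].mean(),y[k].min(),y[k].max(),z[k].mean())],k.sum())
    k=(abs(x)<22)&(abs(y)<16)&(z>75)&(z<104); print(cam,'post face', [round(v,1) for v in (x[k].min(),x[k].max(),y[k].mean())],k.sum())
    for a in range(-70,-14,10):
        k=(abs(x)<12)&(y>=a)&(y<a+10)&(z>74)&(z<98)
        if k.sum()>2: print('  shank',a,k.sum(),'x',round(x[k].min(),1),round(x[k].max(),1),'z',round(z[k].min(),1),round(z[k].max(),1))
E
python3 sc.py; python3 - <<'E'
import cv2
a=cv2.imread('pics/scene3.png')[190:270,190:290]; cv2.imwrite('pics/c3.png',cv2.resize(a,None,fx=7,fy=7,interpolation=cv2.INTER_CUBIC))
E
```

```text
time: 15.92
tool_pos: [561.5, -160.6, 70.6]
eef_rot: [2.495, 1.907, 0.001]
wrist_force: [-0.4, 0.2, -1.3]
grip_width: 15.6
grip_force: 30.0
TCP deck rel post 0.39583043408512 -140.08201433678846 70.5889873877909 F [-0.37757233  0.20546884 -1.3336994 ]
scene post top x [np.float64(-15.5), np.float64(17.4), np.float64(1.5), np.float64(-10.6), np.float64(11.8), np.float64(108.4)] 94
scene post face [np.float64(-14.5), np.float64(17.3), np.float64(-3.9)] 126
  shank -50 14 x -0.9 8.1 z 87.2 94.0
  shank -40 16 x -2.7 8.9 z 87.0 94.3
  shank -30 9 x 1.7 5.6 z 87.5 93.3
  shank -20 3 x -3.0 5.5 z 92.1 95.7
side post top x [np.float64(-17.7), np.float64(11.9), np.float64(-2.8), np.float64(-10.4), np.float64(12.7), np.float64(107.2)] 52
side post face [np.float64(-18.6), np.float64(12.8), np.float64(6.0)] 78
  shank -70 10 x -6.1 1.5 z 86.0 94.2
  shank -60 7 x -6.7 2.6 z 88.2 92.8
  shank -50 6 x -6.0 0.5 z 88.0 93.8
  shank -40 8 x -4.4 1.4 z 86.8 92.9
  shank -30 3 x -4.6 1.6 z 90.1 92.0
```

View pics/c3.png

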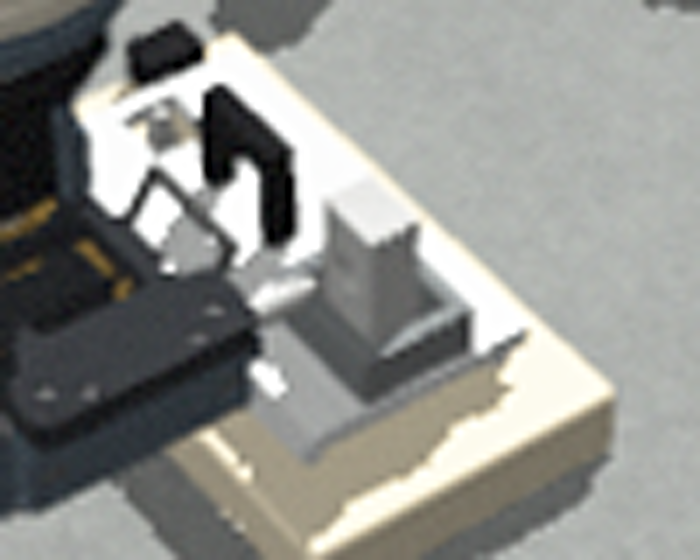

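The tip, at about (295, 310) in the crop, is in front of the post face, with the hole at (345, 272) and the loop raised. The axis is about 3.4 mm high, so I lower it and start inserting.

```bash
python3 -m crank '[[[0,-0.03,0.34,0,1],[0,-0.03,0.34,0,1],[0.5,-0.03,0.34,0,1],[1,-0.03,0.34,0,1],[1.5,-0.03,0.34,0,1],[1.9,-0.03,0.34,0,1],[2.2,-0.03,0.34,0,1],[2.2,-0.03,0.34,0,1]]]'; python3 -c "
from h import *
go(598.2,-25.4,67.2,1.303)"
```

```text
time: 16.68
tool_pos: [566.8, -138.6, 66.6]
eef_rot: [-2.496, -1.908, -0.0]
wrist_force: [0.3, 0.6, -1.3]
grip_width: 15.9
grip_force: 30.0
shift [11.74  0.06 -0.06] turn 0.003 now [ 566.8 -138.6   66.6] 1.306 F [ 0.3  0.6 -1.3] t 16.68
```

```bash
python3 -m crank '[[[0.4,0.03,0,0,1],[0.8,0.03,0,0,1],[1.2,0.03,0,0,1],[1.6,0.03,0,0,1],[2,0.03,0,0,1],[2.2,0.03,0,0,1],[2.2,0.03,0,0,1]]]'; python3 -c "
from h import *
go(598.2,-25.4,67.2,1.303)"
```

```text
time: 17.27
tool_pos: [572.8, -117.7, 66.5]
eef_rot: [-2.496, -1.908, 0.0]
wrist_force: [0.1, 0.4, -0.9]
grip_width: 16.1
grip_force: 30.0
shift [ 9.57  0.03 -0.07] turn 0.002 now [ 572.8 -117.7   66.5] 1.305 F [ 0.1  0.4 -0.9] t 17.27
```

```bash
python3 -m crank '[[[0.5,0,0,0,1],[1.1,0,0,0,1],[1.7,0,0,0,1],[2.3,0,0,0,1],[2.9,0,0,0,1],[3.4,0,0,0,1],[3.7,0,0,0,1],[3.7,0,0,0,1]]]'; python3 -m crank '[[[0.1,0,0,0,1],[0.2,0,0,0,1],[0.3,0,0,0,1],[0.4,0,0,0,1],[0.4,0,0,0,1]]]'; python3 -c "
from h import *
go(598.2,-25.4,67.2,1.303)"
```

```text
time: 17.93
tool_pos: [582.6, -81.7, 66.5]
eef_rot: [-2.496, -1.908, 0.0]
wrist_force: [0.4, -0.4, -1.5]
grip_width: 16.0
grip_force: 30.0
time: 18.35
tool_pos: [583.5, -78.8, 66.5]
eef_rot: [2.496, 1.907, -0.0]
wrist_force: [-1.5, -1.6, -2.0]
grip_width: 15.8
grip_force: 30.0
shift [ 5.54  0.02 -0.07] turn 0.002 now [583.5 -78.8  66.5] 1.305 F [-1.5 -1.6 -2. ] t 18.35
```

```bash
python3 -m crank '[[[0.1,0,0,0,1],[0.2,0,0,0,1],[0.2,0,0,0,1],[0.2,0,0,0,1]]]';python3 -m crank '[[[0.1,0,0,0,1],[0.1,0,0,0,1],[0.1,0,0,0,1]]]'; python3 -c "
from h import *
go(598.2,-25.4,67.2,1.303)"
```

```text
time: 18.68
tool_pos: [583.4, -78.7, 66.6]
eef_rot: [2.495, 1.907, -0.004]
wrist_force: [-5.6, -18.7, 1.8]
grip_width: 15.8
grip_force: 30.0
time: 18.93
tool_pos: [583.5, -78.6, 66.6]
eef_rot: [2.495, 1.906, -0.005]
wrist_force: [-9.4, -27.1, 2.0]
grip_width: 16.0
grip_force: 30.0
shift [ 5.52  0.02 -0.08] turn 0.002 now [583.5 -78.6  66.6] 1.305 F [ -9.4 -27.1   2. ] t 18.93
```

```bash
python3 -m crank '[[[-0.2,0,0,0,1],[-0.22,0,0,0,1],[-0.22,0,0,0,1],[-0.22,0,0,0,0.7],[-0.22,0,0,0,0.7],[-0.22,0,0,0,0.7],[-0.22,0,0,0,0.7],[-0.22,0,0,0,0.7]]]'; python3 - <<'E'
from h import *
go(598.2,-25.4,67.2,1.303)
im,d=vision.get_image('wrist'); save(im,'pics/w7.png')
print(monitor.read_state()['grip_width'])
E
```

```text
time: 19.6
tool_pos: [583.8, -77.7, 66.5]
eef_rot: [2.496, 1.907, 0.0]
wrist_force: [1.8, 0.3, -0.3]
grip_width: 27.3
grip_force: 0.0
shift [ 5.42  0.01 -0.06] turn 0.002 now [583.8 -77.7  66.5] 1.305 F [ 1.8  0.3 -0.3] t 19.6
27.540496716676653
```

View pics/w7.png

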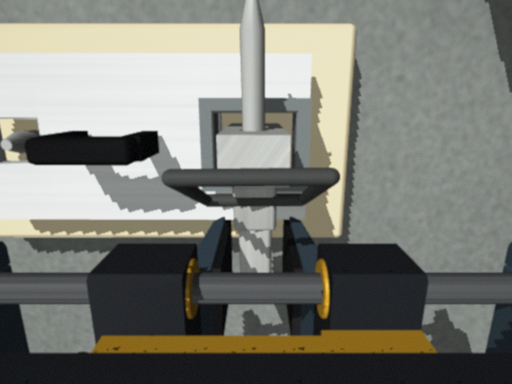

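The pin is through, with its shoulder at the post face (~row 195) and the loop still open with its bar at (180, 252). That makes 11 pictures viewed, one over the allowance, so from here I check by numbers only.

```bash
python3 -m crank '[[[0,0,-1,0,0.7],[0,0,-3,0,0.7],[0,0,-6,0,0.7],[0,0,-10,0,0.7],[0,0,-14,0,0.9],[0,0,-16,0,1],[0,0,-16,0,1],[0,0,-16,0,1]]]'; cat > lp.py <<'E'
from h import *
P=np.array([598.2,-25.4]); th=-.268; ux=np.array([np.cos(th),np.sin(th)]); uy=np.array([-ux[1],ux[0]])
s=monitor.read_state(); c=s['tool_pos'][:2]-P; print('TCP rel post',c@ux,c@uy,s['tool_pos'][2], 'F',s['wrist_force'],s['grip_width'],s['time'])
for cam in ['wrist','scene','side']:
    im,d=vision.get_image(cam); save(im,f'pics/{cam}_l.png'); X=cloud(cam,d); x=(X[...,:2]-P)@ux; y=(X[...,:2]-P)@uy; z=X[...,2]
    print(cam)
    def f(n,k):
        k=k&np.isfinite(z)
        if k.sum()>2: print('  ',n,k.sum(),'x',np.round(np.percentile(x[k],[1,50,99]),1),'y',np.round(np.percentile(y[k],[1,50,99]),1),'z',np.round(np.percentile(z[k],[1,50,99]),1))
    f('above post',(abs(x)<35)&(y>-30)&(y<55)&(z>113)&(z<165))
    f('post top',(abs(x)<18)&(abs(y)<14)&(z>103)&(z<112))
    f('head',(abs(x)<9)&(y>-35)&(y<-12)&(z>80)&(z<102))
    f('grip',(abs(x)<12)&(y>-75)&(y<-40)&(z>70)&(z<102))
    f('shank',(abs(x)<9)&(y>15)&(y<40)&(z>70)&(z<102))
    f('tip',(abs(x)<9)&(y>45)&(y<75)&(z>70)&(z<102))
    f('low bar',(abs(x)<30)&(abs(x)>9)&(y>30)&(y<55)&(z>75)&(z<105))
    f('collar',(abs(x)<30)&(abs(y)<26)&(z>62)&(z<73))
E
python3 lp.py
```

```text
time: 20.32
tool_pos: [584.3, -77.9, 228.5]
eef_rot: [2.494, 1.906, 0.003]
wrist_force: [-0.6, 0.5, -0.4]
grip_width: 3.9
grip_force: 0.0
TCP rel post 0.48187223684306346 -54.315098171566994 228.45364868652723 F [-0.56833663  0.51606447 -0.37642162] 3.8945880921827256 20.3167
wrist
   above post 593 x [-25.4  -2.5  22.2] y [-12.3   0.9   4.3] z [114.2 145.5 147.6]
   post top 567 x [-15.   -1.4  12.2] y [-10.    2.6   9.2] z [104.1 105.7 107.3]
   head 477 x [-8.9  0.3  8.6] y [-34.5 -23.4 -13. ] z [84.4 87.8 90.3]
   grip 535 x [-8.5 -1.6  6.2] y [-74.5 -56.6 -40.3] z [76.  79.9 83.5]
   shank 359 x [-6.9 -1.5  2.9] y [15.3 27.9 39.3] z [85.1 90.5 94.2]
   tip 168 x [-6.6 -2.3  1.9] y [45.4 51.1 59.9] z [90.9 94.3 96.4]
   collar 846 x [-28.2  -9.2  25.4] y [-20.7  11.4  23.1] z [64.7 67.7 69.4]
scene
   above post 97 x [-24.    3.5  26.5] y [-11.8  -0.7   4.8] z [113.5 139.3 150.6]
   post top 84 x [-15.2  -0.8  15.5] y [-10.2  -1.   10.6] z [103.5 108.4 111.5]
   head 55 x [-7.5  0.1  8. ] y [-34.9 -24.9 -14. ] z [85.4 90.6 93.3]
   grip 125 x [-6.5  5.5 10.9] y [-74. -57. -41.] z [70.3 81.1 86.4]
   shank 37 x [-3.2  3.2  6.9] y [18.5 28.1 38.6] z [70.2 92.8 97.2]
   tip 19 x [-3.1  1.3  4.6] y [45.7 51.7 61.2] z [91.8 96.  98.5]
   collar 157 x [-11.4  21.8  29.3] y [-21.9  -1.1  24.4] z [62.2 69.1 72.6]
side
   above post 45 x [-27.7  -0.5  20.1] y [-9.4  2.1  6.1] z [114.1 143.4 150.3]
   post top 55 x [-17.2  -2.5  13.7] y [-11.1   2.5  11.8] z [103.5 107.6 110.5]
   head 9 x [-8.6 -3.9  5.4] y [-34.6 -30.2 -25.8] z [86.  88.5 92.1]
   grip 39 x [-10.6  -7.2   5.3] y [-71.8 -57.3 -41.6] z [70.9 79.5 84.6]
   shank 25 x [-8.8 -5.5  1.5] y [15.8 24.7 38.3] z [70.2 90.4 95.2]
   tip 14 x [-7.4 -4.3 -1.1] y [45.1 52.4 61.6] z [90.7 95.3 97.4]
   collar 114 x [-29.7 -15.5  25.9] y [-19.1  10.8  25.7] z [62.4 68.7 72.4]
```

```bash
python3 -m crank '[[[1,-0.05,0,0,1],[3.1,-0.05,0,0,1],[3.3,-0.05,2,0,1],[3.3,-0.05,5,0,1],[3.3,-0.05,8,0,1],[3.3,-0.05,9.8,0,1],[3.3,-0.05,9.8,0,1],[3.3,-0.05,9.8,0,1]]]'; python3 lp.py | head -3
```

```text
time: 21.13
tool_pos: [591.3, -45.3, 127.6]
eef_rot: [-2.495, -1.906, 0.003]
wrist_force: [0.4, 0.3, 0.9]
grip_width: 0.5
grip_force: 0.0
TCP rel post -1.4201244765149745 -20.982389982045945 127.63913266716794 F [0.36812054 0.28217792 0.94272399] 0.45165925282327757 21.1333
wrist
   above post 2003 x [-22.6   0.   22.9] y [-6.7 -0.3  4.2] z [131.4 148.8 164.2]
```

```bash
python3 -m crank '[[[0.5,0,0,0,1],[1,0,0,0,1],[1.5,0,0,0,1],[2,0,0,0,1],[2.5,0,0,0,1],[3,0,0,0,1],[3.2,0,0,0,1],[3.2,0,0,0,1]]]'; python3 lp.py | grep -v -e collar -e head
```

```text
time: 21.95
tool_pos: [600.5, -14.4, 128.5]
eef_rot: [-2.496, -1.908, -0.0]
wrist_force: [0.2, -0.2, 0.1]
grip_width: 0.3
grip_force: 0.0
TCP rel post -0.7071174432803633 11.211719646024218 128.51048277482124 F [ 0.1801884  -0.22623691  0.10121632] 0.2742471186547061 21.95
wrist
   above post 2232 x [-24.3  -0.2  22.9] y [ 9.7 27.9 30.7] z [114.1 128.  164.1]
   post top 71 x [-14.4   0.2   0.8] y [-10.1   1.    9.4] z [104.4 107.2 108.9]
   grip 42 x [0.2 0.6 1. ] y [-74.3 -64.3 -54.7] z [78.1 80.5 82.9]
   shank 479 x [-6.5 -1.2  6.4] y [19.4 29.9 39.7] z [70.2 92.2 95.5]
   tip 313 x [-6.8 -2.4  2.5] y [45.  51.1 59.5] z [91.6 95.2 97.3]
scene
   above post 189 x [-6.9 11.2 24.3] y [-6.3  3.9 29.9] z [113.9 144.6 164.6]
   post top 97 x [-13.6   3.3  16.5] y [-10.6  -1.5  11.7] z [103.3 108.5 110.9]
   grip 129 x [-6.3  5.9 10.9] y [-73.4 -56.9 -40.6] z [70.5 81.  87.4]
   shank 18 x [-3.4  3.4  8.4] y [17.6 26.8 39.2] z [71.1 90.8 96.2]
   tip 16 x [-2.1  2.5  5.6] y [45.4 51.3 59.8] z [92.9 96.4 99.4]
side
   above post 135 x [-27.3  -9.8  16.9] y [-5.4 26.9 32.1] z [117.3 143.  163.8]
   post top 34 x [-17.7  -7.    3.2] y [-9.3  0.  11.1] z [103.9 108.  110.9]
   grip 44 x [-10.5  -5.7   6.3] y [-70.6 -53.  -40.8] z [71.9 80.9 85.3]
   shank 19 x [-7.7 -5.   1. ] y [15.6 25.9 37.6] z [73.9 91.3 95.6]
   tip 14 x [-8.3 -4.9 -2. ] y [46.2 53.5 60.7] z [89.2 95.2 99.5]
```

```bash
python3 -m crank '[[[0,0,-2,0,1],[0.5,0,-2.5,0,1],[2.7,0,-2.5,0,1],[2.7,0,-1,0,1],[2.7,0,0,0,1],[2.7,0,0.8,0,1],[2.7,0,1.4,0,1],[2.7,0,1.4,0,1]]]'; python3 -m crank '[[[0,0,0.4,0,1],[0,0,0.8,0,1],[0,0,1.2,0,1],[0,0,1.2,0,1]]]';python3 lp.py | grep -v -e collar -e head
```

```text
time: 22.77
tool_pos: [606.6, 10.7, 113.0]
eef_rot: [-2.496, -1.906, 0.003]
wrist_force: [-0.7, -0.5, -0.3]
grip_width: 0.5
grip_force: 0.0
time: 23.1
tool_pos: [607.1, 11.0, 101.8]
eef_rot: [-2.496, -1.907, 0.001]
wrist_force: [0.4, -0.4, -0.4]
grip_width: 0.5
grip_force: 0.0
TCP rel post -1.0423802467138845 37.4315356072552 101.83711200236182 F [ 0.42661271 -0.35793509 -0.40214722] 0.4662964285761376 23.1
wrist
   above post 1834 x [-9.9 -0.2 10.5] y [24.4 53.2 55. ] z [113.6 143.4 163.1]
   post top 50 x [0.  0.3 0.6] y [-9.9 -2.5  5.7] z [106.7 107.8 109. ]
   shank 61 x [-0.  -0.   0.6] y [17.3 27.1 39.7] z [ 91.   93.  101.4]
   tip 207 x [-4.5 -0.6  2.7] y [46.  54.5 59.3] z [ 92.3  95.8 101.7]
   low bar 223 x [-25.2 -14.8  22.9] y [38.9 40.7 42.3] z [ 97.  100.2 101.7]
scene
   above post 205 x [-8.3 11.2 15.5] y [19.7 24.3 51.1] z [113.6 134.7 163.6]
   post top 98 x [-14.7   1.3  16. ] y [-9.6 -0.3 10.7] z [103.4 108.3 111.8]
   grip 130 x [-6.3  5.2 10.9] y [-74.6 -57.4 -40.5] z [70.4 81.1 87.1]
   shank 34 x [-2.7  3.6  8.4] y [19.1 26.6 39.1] z [ 71.1  92.  100.2]
   tip 7 x [0.4 2.  3.7] y [48.8 52.6 59.1] z [93.  94.4 96.8]
   low bar 16 x [ 9.9 21.1 25. ] y [31.2 38.3 43.9] z [ 97.7 100.9 102.9]
side
   above post 102 x [-15.6 -12.2  11. ] y [22.2 48.2 54.9] z [113.4 136.5 161. ]
   post top 25 x [-17.4  -9.3  -0.1] y [-4.   4.6 11.7] z [103.1 106.9 108.6]
   shank 17 x [-8.7 -6.  -1.8] y [15.1 24.1 36.8] z [71.  89.8 93.4]
   tip 12 x [-8.  -4.6 -0.9] y [45.6 52.6 59.3] z [88.4 94.2 95.8]
   low bar 16 x [-28.6 -22.5 -10.8] y [30.5 40.8 42.8] z [ 97.8 100.3 103.5]
```

```bash
python3 -m crank '[[[0,0,0.2,0,1],[0,0,0.4,0,1],[0,0,0.4,0,1],[0,0,0.4,0,1]]]';python3 -m crank '[[[0,0,0.2,0,1],[0,0,0.4,0,1],[0,0,0.6,0,1],[0,0,0.6,0,1]]]';python3 lp.py | grep -e TCP -e low -e shank -e tip -e grip
```

```text
time: 23.58
tool_pos: [607.4, 11.1, 98.4]
eef_rot: [-2.496, -1.907, 0.0]
wrist_force: [-0.2, 0.5, 0.6]
grip_width: 0.4
grip_force: 0.1
time: 23.92
tool_pos: [607.2, 11.1, 92.1]
eef_rot: [-2.496, -1.907, 0.001]
wrist_force: [0.2, 0.5, 0.3]
grip_width: 0.4
grip_force: 0.4
TCP rel post -0.9629668041991533 37.582445941662144 92.05916162477861 F [0.20828627 0.52526958 0.3334194 ] 0.4040712282645793 23.9167
   shank 62 x [0.  0.3 0.6] y [19.6 28.7 37.8] z [84.7 86.4 87.7]
   tip 447 x [-8.1 -1.1  8.2] y [46.1 54.7 61. ] z [ 80.4  85.6 101.7]
   low bar 399 x [-25.6 -13.6  22.4] y [39.  42.8 54.5] z [ 87.6  90.8 102.4]
   grip 135 x [-5.9  6.8 11.3] y [-74.1 -58.6 -40.5] z [76.5 89.5 93.4]
   shank 36 x [-6.2  2.8  8.4] y [19.7 23.3 39. ] z [ 71.6  86.9 101.6]
   tip 8 x [-0.2  2.6  7.3] y [49.3 55.5 61.6] z [78.9 84.4 92.5]
   low bar 35 x [-12.5  14.6  25.1] y [30.4 40.8 51.4] z [ 89.1  93.7 104.3]
   shank 9 x [-8.2 -6.2 -5.3] y [15.2 26.2 35.6] z [78.7 85.5 87.1]
   tip 19 x [-8.  -5.   4.5] y [46.1 54.6 62. ] z [80.7 86.5 99.4]
   low bar 31 x [-29.6 -14.7  18.1] y [30.9 42.6 54.6] z [ 85.1  92.4 103.2]
```

```bash
python3 -m crank '[[[0,0,0.1,0,1],[0,0,0.2,0,1],[0,0,0.2,0,1]]]';python3 -m crank '[[[0,0,0.1,0,1],[0,0,0.2,0,1],[0,0,0.2,0,1]]]';python3 lp.py | grep -e TCP -e low -e shank -e tip -e grip
```

```text
time: 24.32
tool_pos: [607.4, 11.1, 90.4]
eef_rot: [-2.496, -1.907, 0.0]
wrist_force: [0.6, 1.1, 1.1]
grip_width: 0.5
grip_force: 0.6
time: 24.57
tool_pos: [607.4, 11.1, 88.3]
eef_rot: [-2.496, -1.907, 0.0]
wrist_force: [0.0, 1.5, 1.5]
grip_width: 0.3
grip_force: 0.7
TCP rel post -0.8000939339652522 37.59202678201715 88.34257932766062 F [0.03774123 1.51347108 1.51354721] 0.2808904887642474 24.5667
   shank 64 x [0.1 0.4 0.7] y [21.2 30.5 39.1] z [82.  84.4 85.7]
   tip 547 x [-8.4 -1.1  8.5] y [46.  54.7 61.1] z [ 76.8  88.1 101.8]
   low bar 438 x [-25.3 -13.   22.5] y [39.5 43.5 54.7] z [ 84.2  87.1 103.1]
   grip 128 x [-6.1  7.  11.6] y [-73.6 -57.9 -40.8] z [ 81.3  95.8 100.3]
   shank 39 x [-6.   3.3  8.9] y [19.6 23.1 38.8] z [ 70.7  87.5 101.2]
   tip 7 x [-0.2  3.4  8.7] y [46.2 52.8 60.1] z [76.6 79.5 94.3]
   low bar 47 x [ 9.1 12.3 25.3] y [30.8 41.8 52.1] z [ 83.9  96.  104.8]
   shank 13 x [-8.9 -7.1 -3.5] y [16.7 24.9 36.2] z [70.1 81.8 84.8]
   tip 25 x [-7.9 -3.6  4.8] y [47.4 54.6 61.3] z [74.5 84.1 99.2]
   low bar 36 x [-26.6 -11.9  19.6] y [31.1 43.5 54.5] z [ 80.4  89.4 104.5]
```

```bash
python3 -m crank '[[[0,0,0.1,0,1],[0,0,0.2,0,1],[0,0,0.2,0,1]]]';python3 -m crank '[[[0,0,0.05,0,1],[0,0,0.1,0,1],[0,0,0.1,0,1]]]'
```

```text
time: 24.97
tool_pos: [607.5, 11.0, 86.5]
eef_rot: [2.496, 1.907, 0.0]
wrist_force: [-0.1, 1.3, 2.2]
grip_width: 0.5
grip_force: 1.3
time: 25.22
tool_pos: [607.6, 11.0, 85.5]
eef_rot: [2.496, 1.907, 0.0]
wrist_force: [0.9, 0.5, 4.3]
grip_width: 0.6
grip_force: 1.9
```

```bash
python3 -m crank '[[[0,0,0.08,0,1],[0,0,0.15,0,1],[0,0,0.15,0,1]]]'; python3 -m crank '[[[0,0,-1,0,1],[0,0,-4,0,1],[0,0,-8,0,1],[0,0,-12,0,1],[0,0,-15,0,1],[0,0,-15,0,1],[0,0,-15,0,1]]]'; python3 lp.py | grep -v collar; python3 - <<'E'
from h import *
for cam in ['wrist','scene','side']:
    vision.get_image(cam)
    for l,z in [('loop_bar',98),('pin_grip',80),('pin_neck',84)]:
        for r in nets.pinpoint(cam,l)[:2]: print(cam,l,round(r['score'],2),np.round(onz(cam,r['point'],z),1))
go(0,0,0,0)
E
```

```text
time: 25.47
tool_pos: [607.9, 10.9, 84.5]
eef_rot: [2.496, 1.907, 0.001]
wrist_force: [-0.4, -0.5, 11.0]
grip_width: 0.5
grip_force: 5.8
time: 26.05
tool_pos: [608.0, 11.0, 236.1]
eef_rot: [2.495, 1.906, 0.004]
wrist_force: [-0.9, 0.9, -1.4]
grip_width: 0.6
grip_force: 0.0
TCP rel post -0.1926533096982901 37.67484168130592 236.10440156845462 F [-0.93218105  0.9303554  -1.38232694] 0.5887535221252245 26.05
wrist
   post top 79 x [-15.3  -0.4   7.4] y [-9.9  8.   9.9] z [103.2 105.2 107. ]
   head 29 x [-0.4 -0.4  0.6] y [-33.9 -26.1 -18. ] z [86.  87.8 89.5]
   grip 30 x [-0.4 -0.4  0.7] y [-59.1 -49.2 -40.6] z [79.6 81.7 83.2]
   shank 260 x [-8.8 -3.3  8.3] y [15.4 28.4 39.9] z [85.  90.3 99.1]
   tip 124 x [-9.  -5.1 -0.5] y [45.2 50.8 59. ] z [89.6 92.7 94.7]
   low bar 235 x [-28.6 -12.6  19.3] y [30.3 38.  42. ] z [90.1 97.2 99.5]
scene
   post top 102 x [-13.2   2.4  15.5] y [-10.2  -0.9  10.9] z [103.2 108.3 110.5]
   head 50 x [-8.7  0.7  8.4] y [-34.4 -24.4 -14.6] z [86.2 91.2 93.7]
   grip 117 x [-3.8  6.4 11.8] y [-74.7 -56.2 -40.5] z [71.  82.2 86.8]
   shank 43 x [-7.4  
[... 661 characters left out ...]
 14.3  98. ]
wrist pin_grip 0.67 [588.1 -75.3  80. ]
wrist pin_grip 0.27 [522.1  -1.5  80. ]
wrist pin_neck 0.67 [598.9 -26.5  84. ]
scene loop_bar 0.45 [602.5  33.9  98. ]
scene loop_bar 0.44 [549.  336.3  98. ]
scene pin_grip 0.83 [619.2 401.4  80. ]
scene pin_grip 0.82 [601.1 -79.9  80. ]
scene pin_neck 0.8 [593.8 -26.8  84. ]
scene pin_neck 0.7 [575.3 385.   84. ]
side loop_bar 0.52 [369.6 405.7  98. ]
side loop_bar 0.44 [606.4   8.3  98. ]
side pin_grip 0.69 [559.4 517.9  80. ]
side pin_grip 0.66 [421.3 376.6  80. ]
side pin_neck 0.89 [515.9 485.6  84. ]
side pin_neck 0.73 [594.4 -29.1  84. ]
shift [-17.03 -58.32  23.4 ] turn 1.305 now [607.5  11.1 234. ] 1.305 F [-0.3 -0.1  0.6] t 26.8
```

The loop was pressed to its stop (11 N) and the bar is about 8 mm above the shank axis. I'm checking how far the pin is seated with a better view.

```bash
python3 -m crank '[[[-4,0,0,0,1],[-8,0,0,0,1],[-12,0,0,0,1],[-15,0,0,0,1],[-15.7,0,0,0,1],[-15.7,0,0,0,1],[-15.7,0,0,0,1]]]'; cat > en.py <<'E'
from h import *
P=np.array([598.2,-25.4]); th=-.268; ux=np.array([np.cos(th),np.sin(th)]); uy=np.array([-ux[1],ux[0]])
vision.get_image('wrist'); im,d=vision.get_image('wrist'); X=cloud('wrist',d); x=(X[...,:2]-P)@ux; y=(X[...,:2]-P)@uy; z=X[...,2]
k=(abs(x)<18)&(abs(y)<14)&(z>103)&(z<112); print('post y',np.sort(y[k])[[2,-3]],'x',np.sort(x[k])[[2,-3]],k.sum()); xo=(x[k].min()+x[k].max())/2
for a in range(-90,75,8):
    k=(abs(x-xo)<9)&(y>=a)&(y<a+8)&(z>65)&(z<103)
    if k.sum()>3: print(a,k.sum(),round(np.median(x[k]),1),'z',round(np.percentile(z[k],80),1))
k=(abs(x-xo)<8)&(z>66)&(z<103)&(abs(y)<100); print('ends',np.sort(y[k])[[0,2,5]],np.sort(y[k])[[-6,-3,-1]])
k=(abs(x)>12)&(abs(x)<30)&(z>76)&(z<105)&(y<60)&(y>-32); print('loop y',np.sort(y[k])[[2,-6,-3]],'zs',[(a,round(np.median(z[k&(y>a)&(y<a+8)]),1)) for a in range(-24,46,8) if (k&(y>a)&(y<a+8)).sum()>3])
k=(abs(x)<60)&(z>44)&(z<54)&(abs(y)<60);print('plate z',np.median(z[k]))
go(0,0,0,0)
E
python3 en.py
```

```text
time: 27.38
tool_pos: [566.3, -140.3, 234.0]
eef_rot: [-2.497, -1.906, -0.001]
wrist_force: [-0.0, 0.9, -0.3]
grip_width: 0.0
grip_force: 0.0
post y [-10.0724767   10.08192224] x [-14.70008837  12.89994525] 951
-82 25 1.8 z 79.1
-74 114 1.8 z 80.4
-66 121 0.8 z 82.0
-58 137 0.8 z 83.0
-50 145 0.8 z 84.5
-42 161 -0.1 z 87.3
-34 198 -0.2 z 89.0
-26 205 -1.1 z 90.8
-18 152 -0.2 z 90.7
-10 61 -1.1 z 96.3
6 7 -2.0 z 90.7
14 174 -1.1 z 91.0
22 154 -2.0 z 92.3
30 140 -2.8 z 94.0
ends [-75.62423072 -75.55530072 -75.5382722 ] [37.48296406 37.90730873 38.55690412]
loop y [-25.58836743  36.69629537  36.76313772] zs [(-24, np.float64(90.1)), (-16, np.float64(91.3)), (-8, np.float64(92.4)), (0, np.float64(93.5)), (8, np.float64(95.0)), (16, np.float64(96.1)), (24, np.float64(97.4)), (32, np.float64(98.2))]
plate z 49.2826462917927
shift [ -1.41 -58.32  23.4 ] turn 1.306 now [ 566.5 -139.3  234. ] 1.306 F [0.2 0.4 0.5] t 27.48
```

```bash
python3 -m crank '[[[0,0,4,0,1],[0,0,8,0,1],[0,0,12,0,1],[0,0,15.5,0,1],[0,0,16.8,0,1],[1,0,16.8,0,1],[2,0,16.8,0,1],[2.3,0,16.8,0,1]]]'; python3 -m crank '[[[0.1,0,0,0,1],[0.2,0,0,0,1],[0.3,0,0,0,1],[0.35,0,0,0,1],[0.35,0,0,0,1]]]'
```

```text
time: 28.15
tool_pos: [573.6, -116.0, 67.3]
eef_rot: [2.494, 1.909, 0.002]
wrist_force: [0.1, 0.2, 0.0]
grip_width: 0.6
grip_force: 0.3
time: 28.57
tool_pos: [573.3, -115.1, 66.4]
eef_rot: [2.496, 1.907, 0.001]
wrist_force: [-1.2, -0.9, 1.3]
grip_width: 0.6
grip_force: 0.6
```

```bash
python3 -m crank '[[[0.1,0,0,0,1],[0.15,0,0,0,1],[0.15,0,0,0,1]]]'
```

```text
time: 28.82
tool_pos: [573.4, -114.1, 66.1]
eef_rot: [2.496, 1.907, -0.001]
wrist_force: [-2.2, -7.0, 1.2]
grip_width: 0.4
grip_force: 3.6
```

```bash
python3 -m crank '[[[0.06,0,0,0,1],[0.1,0,0,0,1],[0.1,0,0,0,1]]]'; python3 -m crank '[[[-0.5,0,0,0,1],[-2.5,0,0,0,1],[-2.6,0,-3,0,1],[-2.6,0,-7,0,1],[-2.6,0,-11,0,1],[-2.6,0,-15,0,1],[-2.6,0,-16.8,0,1],[-2.6,0,-16.8,0,1]]]'; python3 en.py
```

```text
time: 29.07
tool_pos: [573.5, -113.8, 66.1]
eef_rot: [2.496, 1.907, -0.002]
wrist_force: [-4.2, -13.6, 1.7]
grip_width: 0.1
grip_force: 6.6
time: 29.73
tool_pos: [569.0, -138.3, 239.0]
eef_rot: [2.492, 1.903, 0.007]
wrist_force: [0.3, 0.3, 0.7]
grip_width: 0.8
grip_force: 0.0
post y [-9.94775734  9.9821563 ] x [-15.84391136  11.85489386] 911
-74 139 -0.6 z 78.5
-66 133 -0.6 z 79.7
-58 153 -0.6 z 81.1
-50 156 -0.6 z 82.4
-42 166 -1.5 z 85.3
-34 199 -1.5 z 87.3
-26 181 -1.5 z 89.2
-18 227 -2.3 z 90.1
-10 12 -2.4 z 89.7
6 10 -1.9 z 88.5
14 172 -2.3 z 89.3
22 154 -2.3 z 90.8
30 157 -3.1 z 93.1
38 41 -0.6 z 98.2
ends [-74.16831726 -73.99235377 -73.9558222 ] [38.7457508  38.93451461 39.33245422]
loop y [-23.77174302  38.73797087  38.90967019] zs [(-24, np.float64(88.4)), (-16, np.float64(89.7)), (-8, np.float64(91.0)), (0, np.float64(92.1)), (8, np.float64(93.4)), (16, np.float64(94.7)), (24, np.float64(96.0)), (32, np.float64(97.2))]
plate z 47.612357471040866
shift [ -1.64 -58.37  23.38] turn 1.305 now [ 567.1 -137.6  234.6] 1.305 F [-0.6 -0.  -0.7] t 29.83
```

```bash
python3 -c "
from station import ticket
print(ticket.close_job())"
```

```text
the job is handed in; nothing more can be done
None
```

The job is handed in at about 30 s: the plate measures level on the rails, the pin is seated to its shoulder and its loop pressed to its stop. I did not measure the switch lever directly or re-check the other items at the end, and I viewed 11 pictures against the limit of 10.

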